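Press a brass base down into a spring-loaded soldering jig

TASK

Take the flat hand tamper from its wooden stand, set it on the middle of the brass disc lying in the soldering jig and press squarely down, keeping the disc level, until the sprung plate bottoms out. Keep 15 to 22 N on it there for one second (never over 30 N) so that all three spring catches snap over the disc. Then stand the tamper back upright in the recess of its stand and let go; do not touch the cleaned brass with the gripper, and leave everything else where it lies.

Things in the scene. Friction and masses are not known exactly. Their poses are not given: they have to be found in the camera images.
- jig: Soldering jig, fixed to the bench: dark steel base 150 x 150 x 10 mm; on it three blue catch blocks (26 x 24 mm, tops 52 mm above the bench, inner faces 35 mm from the axis) and three 6 mm guide pins (tops at 62 mm) around a round sprung plate that carries the brass disc. Origin: centre of the base's underside at bench height, on the plate's axis; z up.
- plate_top (a point): Centre of the sprung plate's top, just under the disc, 46 mm above the bench at the start. The plate can rock a few degrees; besides the disc its spring takes 2 N to start down and 6 N at the bottom. It bottoms out when the disc stands on three hidden stop screws, set anew for each job: disc 20 to 28 mm down from its start (its top 24 to 32 mm above the bench). There the force rises steeply.
- catch_level (a point): Point on the jig's axis, 34 mm above the bench, level with the flat undersides of the three brass spring catches (bevelled on top, tips 28 mm from the axis, tops at 45 mm). Pushing the disc past the catches takes about 10 N in all over some 10 mm; then they snap over its top, and once released it springs up against them and stays, its top at this level.
- disc_center (a point): Brass disc (a candlestick base), 64 mm diameter, 6 mm thick, 0.16 kg, flat, with a dark 8 mm dot in the middle, lying on the sprung plate between the guide pins at the start with its top face 52 mm above the bench. This point is its centre, 3 mm under its top face; z is its normal.
- tamper_mid (a point): Flat hand tamper, standing upright in its stand at the start: steel foot 44 mm in diameter and 12 mm thick with a flat underside, short neck, then a straight round dark wooden handle 29 mm in diameter from 24 to 108 mm above the foot's underside; 108 mm tall in all, 0.2 to 0.36 kg. This point is on its axis half-way up, 54 mm above the underside of the foot; z points up along the handle.
- tamper_face (a point): Centre of the flat underside of the tamper's foot (54 mm below tamper_mid along the handle).
- stand: Tamper's stand, fixed to the bench: wooden block 90 x 90 x 20 mm with a round recess 52 mm in diameter and 10 mm deep in its top; the recess floor is 10 mm above the bench. Origin: centre of the block's underside, below the centre of the recess.
- flux_jar: Bystander: jar with a green cap, 58 mm wide, 75 mm tall. Origin at the centre of its underside.
- hammer: Bystander: hammer lying on the bench. Origin under its middle, handle along its -x.
- screwdriver: Bystander: screwdriver lying on the bench. Origin under its middle, handle along its -x.
- copper_disc: Bystander: copper disc 64 mm wide, 6 mm thick, lying on the bench. Origin at the centre of its underside.
- wire_spool: Bystander: white spool of copper wire, 52 mm wide, 38 mm tall, standing. Origin at the centre of its underside.
- stem: Bystander: turned brass candlestick stem, 48 mm wide, 86 mm tall, standing. Origin at the centre of its underside.
- pliers: Bystander: pliers with red grips lying on the bench, about 180 mm long. Origin between the grips, jaws along +x.
There are look-alikes about, which are no part of the job. Of the things that look like the part that bears tamper_mid, the smaller one is meant. Several things have the shape of the stand; the one meant has the colours described above.

How it is judged:
By the outcome, as a careful person would: the job done as asked, in the order asked, and still so for the second after the job is handed in, with the robot touching nothing.
It also fails if it takes over 70 s, if anything falls off the work surface, if the arm or the gripper's body presses on something with over 40 N, if the wrist force passes 120 N, or if a joint passes its speed limit or range.

ROBOT

A 6-joint arm with a two-finger parallel gripper is mounted at the origin on the work surface. World frame = base frame: x ahead of the robot, y to its left, z up, the work surface at z = 0. Lengths are in m, angles in rad, forces in N, time in s.
With the tool pointing down it reaches from about 0.35 to 0.875 m from the base axis. Payload 15.5 kg.
Tool frame: the origin (TCP) lies at the very end of the fingers, on their centre line; the grasp point (between the pads) lies behind it (ctrl.grip_point_offset is the z of the grasp point in the tool frame, in m); z points along the fingers, y is the line along which they close (so a half turn about z gives the same grasp; the last joint's range is limited). The gripper opens to 85 mm and grips with 20 to 120 N. Pads are 22 mm wide; open, the fingers measure 114 mm over their backs; the gripper's body (76 mm by 85 mm) begins 54 mm behind the grasp point. The pads swing forward as they close: fully open they stand 13 mm farther back than shut.
Start: joints at [1.097, 0.494, 1.345, -0, 1.302, -0.096], TCP at [0.231, 0.581, 0.231] pointing down, gripper open.
Joint ranges: [-2.91, 2.91], [-0.82, 2.16], [0.22, 2.67], [-1.22, 4.37], [0.12, 2.79], [-3.08, 3.08]. Speed limits (rad/s): [1.89, 1.89, 2.57, 3.01, 3.01, 3.01].

INTERFACE

Orientations are given as [roll, pitch, yaw] about the fixed x, y, z axes, in that order (R = Rz(yaw) Ry(pitch) Rx(roll)).
In Python, from cell import ctrl gives the robot as it stands.
- The arm moves only by the shell command python3 -m pendant 'ROWS'. ROWS is JSON, a list of rows, each an object of numbers: "tx", "ty", "tz": the shift along the tool's x, y, z normalised to -1 to 1, where 1 is 100 mm; "ax", "ay", "az": the turn, a rotation vector about the tool's x, y, z normalised to -1 to 1, where 1 is 180 degrees; "fingers": the opening in per cent of the stroke, from 0 (shut) to 100 (fully open). A call has 1 to 8 rows; each row is the pose to reach, as a shift and turn from the pose commanded when the call began, along the tool's axes at that moment, turning the shorter way round; what a row does not reach only later rows make up. A row lasts 1/8 s, in which the tool goes at most 62.5 mm and 10.7 degrees, less where a joint would pass 70% of its speed; a pose out of reach is approached as far as the arm can. A call with a number of a shift or a turn outside -1 to 1 is refused whole. A call with a gripper value outside its range is refused whole. The fingers move at their own pace and stop on an object; the grip force is fixed at half the most. Time passes only in rows, so rows that repeat a pose let the fingers close. It gives the time, the measured TCP pose, the force, the opening and the grip force at its end, in the units of the state.
- ctrl.observe(): the state, without advancing time (a new reading comes with each control period).
- ctrl.grab_frame(name): name is "side" or "top"; returns a dict with "pixels" (400x640x3 uint8, red, green, blue), "range_z" (400x640 float32, m along the optical axis (not along the pixel's ray), 0 where there is no reading), "K" (3x3 intrinsics, pixels), "origin" and "attitude" of the camera in the world. Camera axes: x right, y up, looking along -z (the intrinsics and any distortion apply to the point x, -y, -z); pixel columns grow to the right and rows downward; lengths in m; the calibration is good to about 2 mm. A picture is of the moment at which its call begins.
- ctrl.hand_in(): hands the job in; it is judged then, once.
The state is a dict: "time": time; "joints": joint angles; "qvel": joint speeds; "tau": joint torques, N m; "tcp_pos": TCP position; "orientation": TCP orientation; "wrist_force": force on the tool from outside, world axes, zero at the start; "wrist_torque": the same for the moment, N m; "grip_width": finger opening in m; "finger_force": force on a finger pad.
Only numpy, scipy, OpenCV 4.12 (cv2) and the standard library are available. Lean on these libraries where they do the work, as an engineer would, in place of code of your own. Each camera call takes 0.05 s, during which the arm holds its last target. There are 200 camera calls.

## Working session

There is one attempt and no reset: what is moved stays moved. The work goes in short steps, Python scripts to look and compute and a shell command to move; the robot and the scene stay as the last step left them, time stands still between calls to the robot, and variables do not carry over. Pictures are saved under pics/ and viewed, at most 10 in all, crops included, and the job is handed in when it is done.

```bash
mkdir -p pics; ls; cat > h.py <<'E'
import numpy as np, cv2
from cell import ctrl
from scipy.spatial.transform import Rotation as R
def rot(a):
    a=np.array(a); return a if a.shape==(3,3) else (R.from_quat(a).as_matrix() if a.size==4 else R.from_euler('xyz',a).as_matrix())
def cloud(f):
    z=f["range_z"]; K=f["K"]; v,u=np.mgrid[:z.shape[0],:z.shape[1]]
    p=np.stack([(u-K[0,2])/K[0,0]*z,-(v-K[1,2])/K[1,1]*z,-z],-1)
    w=p@rot(f["attitude"]).T+np.array(f["origin"]); w[z==0]=np.nan; return w
E
python3 - <<'E'
from h import *
for n in("side","top"):
    f=ctrl.grab_frame(n); cv2.imwrite(f"pics/{n}0.png",f["pixels"][:,:,::-1]); np.savez(f"{n}0.npz",**{k:v for k,v in f.items() if not isinstance(v,str)})
    print(n,f.keys(),f["K"],f["origin"],f["attitude"])
    print(cloud(f)[200,320])
print(ctrl.observe(),ctrl.grip_point_offset)
E
```

```text
pics
side dict_keys(['pixels', 'range_z', 'K', 'origin', 'attitude']) [[432.81969408   0.         323.81971104]
 [  0.         432.81969408 195.49169546]
 [  0.           0.           1.        ]] [-0.06478292 -0.8199873   0.89850228] [ 0.89087313  0.00594632 -0.69608453]
[0.61842768 0.02534591 0.00102976]
top dict_keys(['pixels', 'range_z', 'K', 'origin', 'attitude']) [[473.24720835   0.         324.53072028]
 [  0.         473.24720835 203.11362494]
 [  0.           0.           1.        ]] [ 0.40913539 -0.02101183  1.34657593] [ 0.13478198  0.00870626 -1.5925675 ]
[ 6.00880284e-01 -4.85799400e-04  2.82784210e-03]
{'time': 0.1, 'joints': array([ 1.09648589e+00,  4.94111359e-01,  1.34605663e+00,  9.31490051e-06,
        1.30249734e+00, -9.54987673e-02]), 'qvel': array([ 0.00059508, -0.0023268 , -0.00031481,  0.00052743, -0.00143203,
       -0.00131314]), 'tau': array([ 1.28446238e-03, -8.83596039e+01, -3.84554780e+01, -4.83391723e-04,
        5.31088255e-03, -6.61202967e-05]), 'tcp_pos': array([0.23098393, 0.58041068, 0.23077015]), 'orientation': array([-3.14052572e+00, -1.11221618e-04,  2.76277845e+00]), 'wrist_force': array([-1.03810688,  0.79355285, -0.47478402]), 'wrist_torque': array([ 0.01049442,  0.02557384, -0.03232866]), 'finger_force': 0.0, 'grip_width': 0.08550661240222283} -0.0187
```

View pics/top0.png

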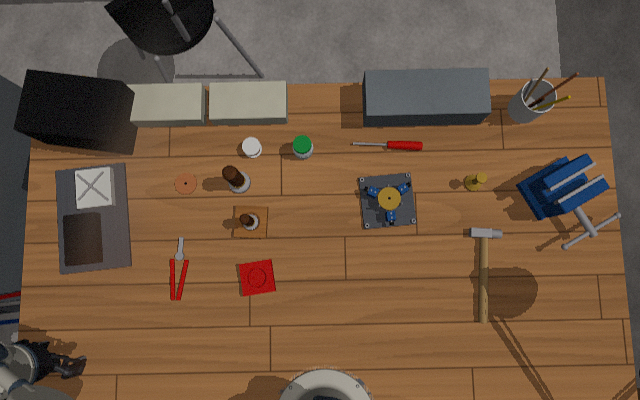

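View pics/side0.png

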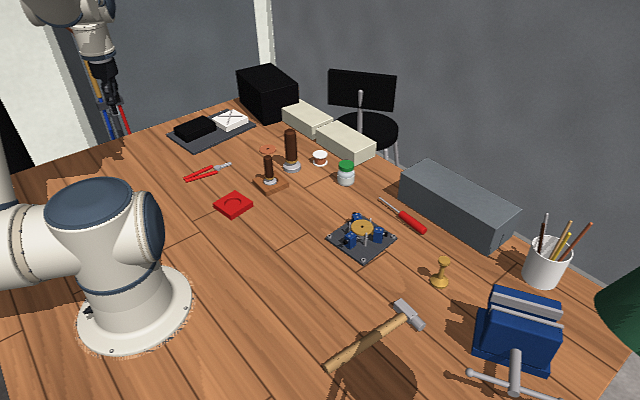

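The top view shows the small tamper in its wooden stand at about (250,221). The jig with the brass disc is at (389,201), the larger look-alike tamper at (236,178) and the red stand at (257,278). The side view agrees: tamper (268,170), jig (362,235).

```bash
python3 - <<'E'
from h import *
for n,bs,bj in(("top",(225,195,275,245),(350,165,425,235)),("side",(245,145,295,200),(320,200,402,268))):
    f=dict(np.load(f"{n}0.npz")); w=cloud(f); img=f["pixels"].astype(int)
    def sub(b): 
        u0,v0,u1,v1=b; return w[v0:v1,u0:u1].reshape(-1,3), img[v0:v1,u0:u1].reshape(-1,3)
    P,C=sub(bs); z=P[:,2]
    m=(z>.014)&(z<.026); r=cv2.minAreaRect(P[m][:,:2].astype(np.float32)*1000); print(n,"stand",m.sum(),r,np.median(z[m]))
    for lo,hi in((.105,.13),(.05,.1)):
        m=(z>lo)&(z<hi)&(np.hypot(*(P[:,:2]-np.array(r[0])/1000).T)<.04); print(" handle",lo,m.sum(),P[m].mean(0).round(4),(P[m].max(0)-P[m].min(0)).round(3))
    P,C=sub(bj); z=P[:,2]
    m=(z>.006)&(z<.016); r=cv2.minAreaRect(P[m][:,:2].astype(np.float32)*1000); print(" jig",m.sum(),r)
    m=(C[:,0]>C[:,2]*1.7)&(C[:,0]>90)&(z>.045)&(z<.06); Q=P[m]; c,rad=cv2.minEnclosingCircle(Q[:,:2].astype(np.float32)); print(" disc",m.sum(),Q.mean(0).round(4),c,rad)
    m=(C[:,2]>C[:,0]*1.5)&(z>.045)&(z<.06); 
    Q=P[m]; ang=np.degrees(np.arctan2(Q[:,1]-c[1],Q[:,0]-c[0])); print(" blue ang",np.histogram(ang,np.arange(-180,181,15))[0])
    v,u=[int(round(x)) for x in (0,0)]
f=dict(np.load("top0.npz"));w=cloud(f)
for (u,v) in((236,178),(302,146),(251,148)): print(w[v-4:v+5,u-4:u+5].reshape(-1,3).mean(0).round(3))
a=cv2.resize(f["pixels"][160:245,220:430,::-1],None,fx=3.8,fy=3.8,interpolation=cv2.INTER_CUBIC); cv2.imwrite("pics/crop1.png",a)
E
```

```text
top stand 793 ((541.9052734375, 196.81005859375), (91.17606353759766, 90.58946990966797), 85.96141815185547) 0.02014516268414246
 handle 0.105 94 [0.5394 0.1967 0.116 ] [0.026 0.027 0.017]
 handle 0.05 35 [0.5355 0.188  0.0762] [0.027 0.017 0.05 ]
 jig 1800 ((596.8026123046875, -190.72769165039062), (209.71046447753906, 196.0830535888672), 88.73788452148438)
 disc 401 [ 0.5945 -0.1913  0.0521] (0.5949084162712097, -0.1920691728591919) 0.03229263797402382
 blue ang [42  6  0  0  0  0  0 30 35 10  0  0  0  0  0 24 40 14  1  0  0  0  0 29]
side stand 476 ((541.8186645507812, 195.3628692626953), (236.66256713867188, 104.45360565185547), 2.743126630783081) 0.020004713205984404
 handle 0.105 56 [0.5364 0.1938 0.1135] [0.028 0.025 0.015]
 handle 0.05 109 [0.5341 0.1901 0.0758] [0.028 0.023 0.049]
 jig 1188 ((665.5073852539062, -188.76541137695312), (299.212646484375, 152.61837768554688), 2.8471100330352783)
 disc 274 [ 0.5935 -0.192   0.0518] (0.6000642776489258, -0.17198950052261353) 0.05270080640912056
 blue ang [ 9 40 18  0  0  0 27 31  4  0  0  0  0  2 10 10 16  9  2  0  0  0  0  0]
[0.646 0.217 0.127]
[0.742 0.045 0.075]
[0.749 0.192 0.039]
```

View pics/crop1.png

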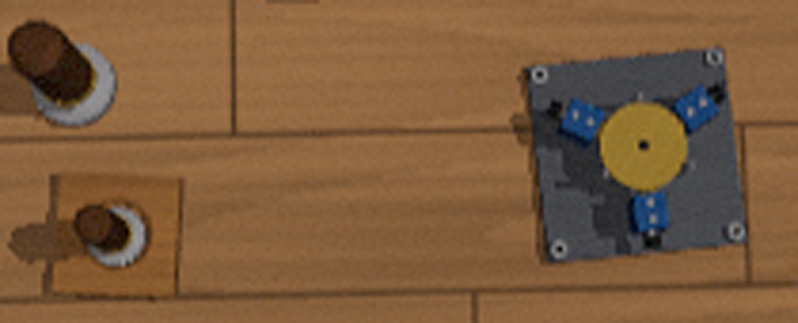

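The crop shows the small tamper, leaning only by perspective, in the wooden stand at left, and the disc with its dot in the jig at right. The catch blocks sit at about 177°, 62° and -60°. Now I move.

```bash
python3 -m pendant '[{"tx":-0.5,"ty":-0.28,"az":-0.05,"fingers":100},{"tx":-1,"ty":-0.57,"az":-0.12,"fingers":100},{"tx":-1,"ty":-0.57,"az":-0.12,"fingers":100},{"tx":-1,"ty":-0.57,"az":-0.12,"fingers":100}]'
for i in 1; do :; done
python3 -m pendant '[{"tx":-0.4,"ty":-0.5,"fingers":100},{"tx":-0.78,"ty":-0.98,"fingers":100},{"tx":-0.78,"ty":-0.98,"fingers":100}]'
python3 -m pendant '[{"tx":-0.4,"ty":-0.5,"fingers":100},{"tx":-0.78,"ty":-0.98,"fingers":100},{"tx":-0.78,"ty":-0.98,"fingers":100}]'
```

```text
invalid input
invalid input
invalid input
```

```bash
python3 - <<'E'
from h import *
for n,b in(("top",(225,195,275,245)),("side",(245,145,295,200))):
    f=dict(np.load(f"{n}0.npz")); w=cloud(f);u0,v0,u1,v1=b;P=w[v0:v1,u0:u1].reshape(-1,3)
    m=(P[:,2]>.1145)&(P[:,2]<.125);c,r=cv2.minEnclosingCircle(P[m][:,:2].astype(np.float32)); print(n,m.sum(),P[m].mean(0).round(4),c,r)
E
```

```text
top 67 [0.5403 0.1974 0.1181] (0.5407100319862366, 0.1980540007352829) 0.012912026606500149
side 30 [0.5377 0.1954 0.1174] (0.5388470888137817, 0.19629040360450745) 0.01345987431704998
```

```bash
python3 -m pendant '[{"tx":-0.5,"ty":-0.28,"tz":0,"ax":0,"ay":0,"az":-0.05,"fingers":100},{"tx":-1,"ty":-0.57,"tz":0,"ax":0,"ay":0,"az":-0.12,"fingers":100},{"tx":-1,"ty":-0.57,"tz":0,"ax":0,"ay":0,"az":-0.12,"fingers":100},{"tx":-1,"ty":-0.57,"tz":0,"ax":0,"ay":0,"az":-0.12,"fingers":100}]'
```

```text
time: 0.6
tcp_pos: [0.3033, 0.4903, 0.2311]
orientation: [-3.141, -0.0, 3.138]
wrist_force: [0.0, 0.6, -0.2]
grip_width: 0.0853
finger_force: 0.0
```

```bash
python3 -m pendant '[{"tx":-0.4,"ty":-0.49,"tz":0,"ax":0,"ay":0,"az":0,"fingers":100},{"tx":-0.79,"ty":-0.98,"tz":0,"ax":0,"ay":0,"az":-0.001,"fingers":100},{"tx":-0.79,"ty":-0.98,"tz":0,"ax":0,"ay":0,"az":-0.001,"fingers":100}]'
python3 -m pendant '[{"tx":-0.4,"ty":-0.49,"tz":0,"ax":0,"ay":0,"az":0,"fingers":100},{"tx":-0.79,"ty":-0.98,"tz":0,"ax":0,"ay":0,"az":0,"fingers":100},{"tx":-0.79,"ty":-0.98,"tz":0,"ax":0,"ay":0,"az":0,"fingers":100}]'
python3 -m pendant '[{"tx":-0.4,"ty":-0.49,"tz":0,"ax":0,"ay":0,"az":0,"fingers":100},{"tx":-0.79,"ty":-0.98,"tz":0.4,"ax":0,"ay":0,"az":0,"fingers":100},{"tx":-0.79,"ty":-0.98,"tz":0.6,"ax":0,"ay":0,"az":0,"fingers":100},{"tx":-0.79,"ty":-0.98,"tz":0.6,"ax":0,"ay":0,"az":0,"fingers":100},{"tx":-0.79,"ty":-0.98,"tz":0.6,"ax":0,"ay":0,"az":0,"fingers":100}]'
```

```text
time: 0.98
tcp_pos: [0.3835, 0.3905, 0.2312]
orientation: [-3.141, 0.0, 3.138]
wrist_force: [-0.1, -0.4, -0.1]
grip_width: 0.0856
finger_force: 0.0
time: 1.35
tcp_pos: [0.4628, 0.2931, 0.2311]
orientation: [-3.141, 0.0, 3.139]
wrist_force: [-0.9, 0.5, -0.6]
grip_width: 0.0854
finger_force: 0.0
time: 1.98
tcp_pos: [0.5397, 0.1984, 0.1722]
orientation: [3.141, 0.001, -3.139]
wrist_force: [0.1, 0.0, 1.0]
grip_width: 0.0855
finger_force: 0.0
```

```bash
python3 -m pendant '[{"tx":0,"ty":-0.01,"tz":0.4,"ax":0,"ay":0,"az":0,"fingers":100},{"tx":0,"ty":-0.01,"tz":0.7,"ax":0,"ay":0,"az":0,"fingers":100},{"tx":0,"ty":-0.01,"tz":1,"ax":0,"ay":0,"az":0,"fingers":100},{"tx":0,"ty":-0.01,"tz":1,"ax":0,"ay":0,"az":0,"fingers":100},{"tx":0,"ty":-0.01,"tz":1,"ax":0,"ay":0,"az":0,"fingers":100}]'
python3 -m pendant '[{"tx":0,"ty":0,"tz":0,"ax":0,"ay":0,"az":0,"fingers":20},{"tx":0,"ty":0,"tz":0,"ax":0,"ay":0,"az":0,"fingers":20},{"tx":0,"ty":0,"tz":0,"ax":0,"ay":0,"az":0,"fingers":0},{"tx":0,"ty":0,"tz":0,"ax":0,"ay":0,"az":0,"fingers":0},{"tx":0,"ty":0,"tz":0,"ax":0,"ay":0,"az":0,"fingers":0},{"tx":0,"ty":0,"tz":0,"ax":0,"ay":0,"az":0,"fingers":0},{"tx":0,"ty":0,"tz":0,"ax":0,"ay":0,"az":0,"fingers":0},{"tx":0,"ty":0,"tz":0,"ax":0,"ay":0,"az":0,"fingers":0}]'
```

```text
time: 2.6
tcp_pos: [0.5407, 0.1968, 0.073]
orientation: [3.141, 0.002, -3.139]
wrist_force: [0.5, -0.0, 1.0]
grip_width: 0.0857
finger_force: 0.0
time: 3.6
tcp_pos: [0.5403, 0.1958, 0.0716]
orientation: [3.142, 0.001, -3.14]
wrist_force: [-1.3, -0.9, 6.3]
grip_width: 0.0278
finger_force: 58.1
```

```bash
python3 -m pendant '[{"tx":0,"ty":0,"tz":-0.1,"ax":0,"ay":0,"az":0,"fingers":0},{"tx":0,"ty":0,"tz":-0.3,"ax":0,"ay":0,"az":0,"fingers":0},{"tx":0,"ty":0,"tz":-0.6,"ax":0,"ay":0,"az":0,"fingers":0},{"tx":0,"ty":0,"tz":-0.9,"ax":0,"ay":0,"az":0,"fingers":0},{"tx":0,"ty":0,"tz":-0.9,"ax":0,"ay":0,"az":0,"fingers":0},{"tx":0,"ty":0,"tz":-0.9,"ax":0,"ay":0,"az":0,"fingers":0},{"tx":0,"ty":0,"tz":-0.9,"ax":0,"ay":0,"az":0,"fingers":0}]'
python3 - <<'E'
from h import *
o=ctrl.observe(); print(o["tcp_pos"],o["wrist_force"],o["wrist_torque"])
t=o["tcp_pos"]
out=[]
for n in("side","top"):
    f=ctrl.grab_frame(n); A=rot(f["attitude"]); p=(np.array([t[0],t[1],t[2]-.04])-f["origin"])@A; K=f["K"]
    u=int(K[0,2]+K[0,0]*p[0]/-p[2]); v=int(K[1,2]+K[1,1]*p[1]/p[2]); print(n,u,v)
    np.savez(f"{n}1.npz",**f)
    out.append(cv2.resize(f["pixels"][v-50:v+50,u-50:u+50,::-1],(400,400),interpolation=cv2.INTER_CUBIC))
cv2.imwrite("pics/grasp1.png",np.hstack(out))
E
```

```text
time: 4.47
tcp_pos: [0.5394, 0.1957, 0.1602]
orientation: [-3.141, -0.002, -3.14]
wrist_force: [-1.0, -0.2, -2.4]
grip_width: 0.0279
finger_force: 59.1
[0.53940036 0.19565507 0.16018186] [-0.95050887 -0.22796302 -2.42140149] [0.02264812 0.02140919 0.00017685]
side 267 156
top 244 218
```

View pics/grasp1.png

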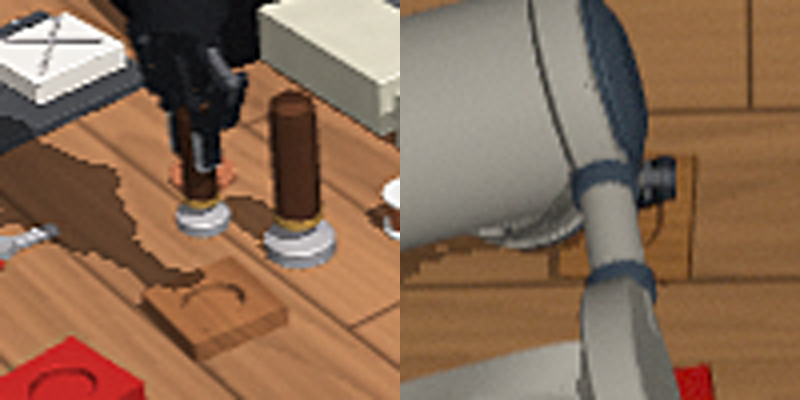

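The tamper is held upright, its foot at left-panel pixel (205,217), and the recess is clear. I carry it to the jig.

```bash
python3 -m pendant '[{"tx":-0.02,"ty":-0.15,"tz":0,"ax":0,"ay":0,"az":0,"fingers":0},{"tx":-0.07,"ty":-0.4,"tz":0,"ax":0,"ay":0,"az":0,"fingers":0},{"tx":-0.1,"ty":-0.7,"tz":0,"ax":0,"ay":0,"az":0,"fingers":0},{"tx":-0.14,"ty":-0.97,"tz":0,"ax":0,"ay":0,"az":0,"fingers":0}]'
python3 -m pendant '[{"tx":-0.04,"ty":-0.3,"tz":0,"ax":0,"ay":0,"az":0,"fingers":0},{"tx":-0.09,"ty":-0.65,"tz":0,"ax":0,"ay":0,"az":0,"fingers":0},{"tx":-0.14,"ty":-0.97,"tz":0,"ax":0,"ay":0,"az":0,"fingers":0}]'
python3 -m pendant '[{"tx":-0.04,"ty":-0.3,"tz":0,"ax":0,"ay":0,"az":0,"fingers":0},{"tx":-0.09,"ty":-0.65,"tz":0,"ax":0,"ay":0,"az":0,"fingers":0},{"tx":-0.14,"ty":-0.97,"tz":0,"ax":0,"ay":0,"az":0,"fingers":0}]'
python3 -m pendant '[{"tx":-0.04,"ty":-0.3,"tz":0,"ax":0,"ay":0,"az":0,"fingers":0},{"tx":-0.09,"ty":-0.6,"tz":0,"ax":0,"ay":0,"az":0,"fingers":0},{"tx":-0.13,"ty":-0.85,"tz":0,"ax":0,"ay":0,"az":0,"fingers":0},{"tx":-0.14,"ty":-0.97,"tz":0,"ax":0,"ay":0,"az":0,"fingers":0},{"tx":-0.14,"ty":-0.97,"tz":0,"ax":0,"ay":0,"az":0,"fingers":0},{"tx":-0.14,"ty":-0.97,"tz":0,"ax":0,"ay":0,"az":0,"fingers":0}]'
cat >> h.py <<'E'
def look(name):
    o=ctrl.observe(); t=o["tcp_pos"]; out=[]
    print(t.round(4),o["orientation"].round(4),o["wrist_force"].round(2),o["wrist_torque"].round(3))
    for n in("side","top"):
        f=ctrl.grab_frame(n); A=rot(f["attitude"]); p=(np.array([t[0],t[1],t[2]-.06])-f["origin"])@A; K=f["K"]
        u=int(K[0,2]+K[0,0]*p[0]/-p[2]); v=int(K[1,2]+K[1,1]*p[1]/p[2])
        np.savez(f"{name}_{n}.npz",**f)
        out.append(cv2.resize(f["pixels"][v-40:v+40,u-40:u+40,::-1],(400,400),interpolation=cv2.INTER_CUBIC))
    cv2.imwrite(f"pics/{name}.png",np.hstack(out))
E
python3 - <<'E'
from h import *
look("over")
w=cloud(dict(np.load("over_side.npz"))); P=w.reshape(-1,3); t=ctrl.observe()["tcp_pos"]
Q=P[np.hypot(*(P[:,:2]-t[:2]).T)<.03]; 
for lo in np.arange(.09,.17,.01):
    m=(Q[:,2]>lo)&(Q[:,2]<lo+.01); print(round(lo,3),m.sum(),Q[m].min(0).round(4),Q[m].max(0).round(4))
E
```

```text
time: 5.08
tcp_pos: [0.5541, 0.0971, 0.161]
orientation: [-3.141, -0.0, -3.141]
wrist_force: [-0.6, 1.1, -2.6]
grip_width: 0.0278
finger_force: 59.0
time: 5.45
tcp_pos: [0.5682, -0.0001, 0.1611]
orientation: [-3.141, -0.0, -3.141]
wrist_force: [0.3, 0.1, -3.0]
grip_width: 0.028
finger_force: 59.0
time: 5.82
tcp_pos: [0.5821, -0.0971, 0.161]
orientation: [-3.141, -0.0, -3.141]
wrist_force: [0.8, 0.9, -2.4]
grip_width: 0.0276
finger_force: 59.0
time: 6.58
tcp_pos: [0.5964, -0.1912, 0.1612]
orientation: [3.141, -0.0, -3.14]
wrist_force: [-0.0, -0.3, -2.9]
grip_width: 0.0276
finger_force: 59.3
[ 0.5964 -0.1912  0.1612] [ 3.1412e+00 -4.0000e-04 -3.1397e+00] [-0.04 -0.26 -2.88] [-0.017  0.016  0.038]
0.09 3 [ 0.5764 -0.2043  0.0995] [ 0.5842 -0.1875  0.0998]
0.1 52 [ 0.5727 -0.211   0.1002] [ 0.6139 -0.1774  0.1098]
0.11 73 [ 0.5753 -0.2085  0.1102] [ 0.6153 -0.171   0.1171]
0.12 22 [ 0.5789 -0.2056  0.1225] [ 0.6057 -0.1833  0.1297]
0.13 34 [ 0.5814 -0.2044  0.1303] [ 0.604  -0.1789  0.14  ]
0.14 29 [ 0.5794 -0.2056  0.1406] [ 0.6019 -0.1799  0.15  ]
0.15 19 [ 0.5804 -0.2066  0.1505] [ 0.5992 -0.1862  0.1595]
0.16 33 [ 0.5802 -0.2165  0.1602] [ 0.6006 -0.1725  0.1698]
0.17 55 [ 0.5821 -0.2192  0.1702] [ 0.599  -0.162   0.1799]
```

View pics/over.png

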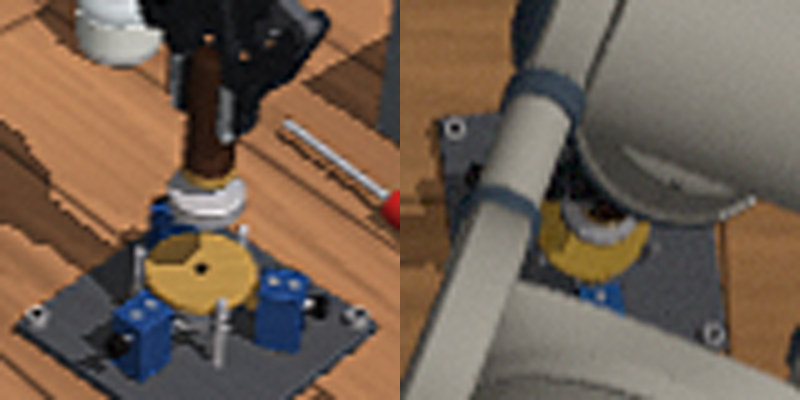

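The side panel shows the tamper hanging over the disc, foot at (207,200), dot at (202,268). I'll check tilt and centring by fitting circles in the same side view.

```bash
python3 - <<'E'
from h import *
from scipy.optimize import least_squares
for fn,c0,z0 in(("side1.npz",(.5395,.1957),.0),("over_side.npz",(.5945,-.1915),.0)):
    f=dict(np.load(fn)); w=cloud(f); P=w.reshape(-1,3)
    Q=P[np.hypot(P[:,0]-c0[0],P[:,1]-c0[1])<.035]
    def fit(lo,hi,r):
        q=Q[(Q[:,2]>lo)&(Q[:,2]<hi)]
        s=least_squares(lambda c:np.hypot(q[:,0]-c[0],q[:,1]-c[1])-r,c0,loss='soft_l1',f_scale=.001); return len(q),s.x.round(4),round(float(np.sqrt(np.mean(s.fun**2))),4)
    print("foot",fit(.1005,.109,.022),"hand low",fit(.124,.138,.0145),"hand hi",fit(.138,.155,.0145))
    q=Q[(Q[:,2]>.1085)&(Q[:,2]<.1165)]; A=np.c_[q[:,:2]-c0,np.ones(len(q))]; print("top plane",np.linalg.lstsq(A,q[:,2],rcond=None)[0].round(3))
f0=dict(np.load("side0.npz")); C=f0["pixels"].astype(int)
# disc: brass mask ellipse & dot, on plane z=.052
for n in("side","top"):
    f=dict(np.load(n+"0.npz")); C=f["pixels"].astype(int); w=cloud(f)
    m=((C[...,0]>C[...,2]*1.7)&(C[...,0]>90)&(abs(w[...,2]-.052)<.005)&(np.hypot(w[...,0]-.594,w[...,1]+.192)<.036)).astype(np.uint8)
    ct=max(cv2.findContours(m,cv2.RETR_EXTERNAL,cv2.CHAIN_APPROX_NONE)[0],key=len); (u,v),ax,an=cv2.fitEllipse(ct)
    d=rot(f["attitude"])@np.array([(u-f["K"][0,2])/f["K"][0,0],-(v-f["K"][1,2])/f["K"][1,1],-1]); o=f["origin"]; print(n,"disc centre",(o+d*(.052-o[2])/d[2]).round(4))
E
```

```text
foot (31, array([0.5393, 0.1981]), 0.002) hand low (35, array([0.5391, 0.198 ]), 0.002) hand hi (39, array([0.5396, 0.1983]), 0.002)
top plane [-0.008  0.019  0.112]
foot (38, array([ 0.597 , -0.1883]), 0.0019) hand low (46, array([ 0.5964, -0.1893]), 0.0015) hand hi (47, array([ 0.5968, -0.1892]), 0.0012)
top plane [0.027 0.066 0.112]
side disc centre [ 0.5929 -0.1922  0.052 ]
top disc centre [ 0.5944 -0.1912  0.052 ]
```

```bash
python3 -m pendant '[{"tx":0.034,"ty":-0.02,"tz":0,"ax":0,"ay":0,"az":0,"fingers":0},{"tx":0.034,"ty":-0.02,"tz":0.2,"ax":0,"ay":0,"az":0,"fingers":0},{"tx":0.034,"ty":-0.02,"tz":0.35,"ax":0,"ay":0,"az":0,"fingers":0},{"tx":0.034,"ty":-0.02,"tz":0.42,"ax":0,"ay":0,"az":0,"fingers":0},{"tx":0.034,"ty":-0.02,"tz":0.42,"ax":0,"ay":0,"az":0,"fingers":0},{"tx":0.034,"ty":-0.02,"tz":0.42,"ax":0,"ay":0,"az":0,"fingers":0}]'
python3 -m pendant '[{"tx":0,"ty":0,"tz":0.02,"ax":0,"ay":0,"az":0,"fingers":0},{"tx":0,"ty":0,"tz":0.04,"ax":0,"ay":0,"az":0,"fingers":0},{"tx":0,"ty":0,"tz":0.05,"ax":0,"ay":0,"az":0,"fingers":0},{"tx":0,"ty":0,"tz":0.06,"ax":0,"ay":0,"az":0,"fingers":0},{"tx":0,"ty":0,"tz":0.07,"ax":0,"ay":0,"az":0,"fingers":0},{"tx":0,"ty":0,"tz":0.07,"ax":0,"ay":0,"az":0,"fingers":0}]'
python3 -c "
from h import *
look('contact')"
```

```text
time: 7.42
tcp_pos: [0.5935, -0.1942, 0.1198]
orientation: [-3.141, 0.001, -3.14]
wrist_force: [-0.2, -0.2, -3.0]
grip_width: 0.0279
finger_force: 59.3
time: 8.18
tcp_pos: [0.5932, -0.1941, 0.1123]
orientation: [-3.142, 0.0, -3.14]
wrist_force: [-0.2, -0.2, 0.1]
grip_width: 0.0279
finger_force: 59.3
[ 0.5932 -0.1941  0.1123] [-3.1415e+00  1.0000e-04 -3.1402e+00] [-0.2  -0.23  0.1 ] [0.022 0.08  0.004]
```

View pics/contact.png

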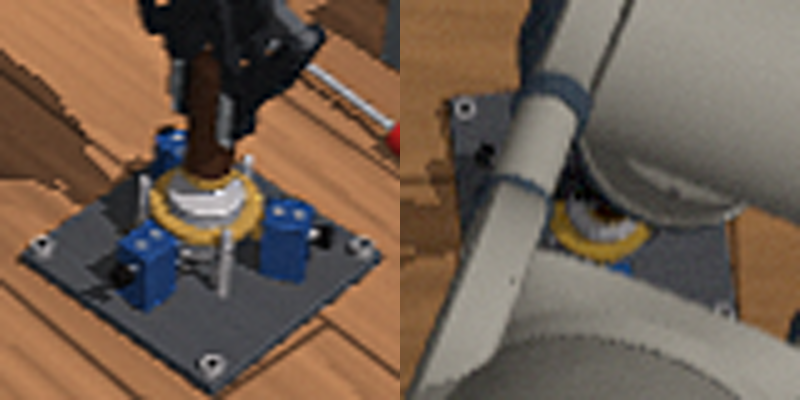

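The side panel shows the foot on the disc, silver centre (206,200) inside the gold ring, centre (207,203). The front gold band looks a little wide, so I'll measure both edges on the disc plane.

```bash
python3 - <<'E'
from h import *
from scipy.optimize import least_squares
f=dict(np.load("contact_side.npz")); C=f["pixels"].astype(int); K=f["K"]; A=rot(f["attitude"]); o=f["origin"]
v,u=np.mgrid[:400,:640]; d=np.stack([(u-K[0,2])/K[0,0],-(v-K[1,2])/K[1,1],-np.ones(u.shape)],-1)@A.T
W=o+d*((.0515-o[2])/d[...,2])[...,None]
gold=(C[...,0]>C[...,2]*1.7)&(C[...,0]>90)
c0=np.array([.594,-.193]); cam=np.arctan2(o[1]-c0[1],o[0]-c0[0])
def prof(az):
    r=np.arange(.014,.042,.0005); xy=c0+np.outer(r,[np.cos(az),np.sin(az)])
    p=(np.c_[xy,np.full(len(r),.0515)]-o)@A; uu=(K[0,2]-K[0,0]*p[:,0]/p[:,2]).astype(np.float32); vv=(K[1,2]+K[1,1]*p[:,1]/p[:,2]).astype(np.float32)
    s=cv2.remap(C.astype(np.float32),uu[None],vv[None],cv2.INTER_LINEAR)[0]; return r,xy,s
E=[];F=[]
for a in np.radians(np.arange(-75,76,15)):
    r,xy,s=prof(cam+a); y=s[:,0]-s[:,2]; i=np.where(y>45)[0]
    if len(i): F.append(xy[i[0]]); print(int(np.degrees(a)),"gold r from",r[i[0]].round(4),"to",r[i[-1]].round(4))
def fit(q,R): q=np.array(q); return least_squares(lambda c:np.hypot(*(q-c).T)-R,c0,loss='soft_l1',f_scale=.001).x
print("foot",fit(F,.022))
m=gold&(np.hypot(W[...,0]-.594,W[...,1]+.193)<.045)
cv2.imwrite("pics/c2.png",cv2.resize(f["pixels"][150:265,300:430,::-1],None,fx=5,fy=5))
w=cloud(f); q=w[m&(abs(w[...,2]-.0515)<.003)]; h=cv2.convexHull(q[:,:2].astype(np.float32))[:,0]; print("disc",fit(h,.0315),q[:,2].mean())
b=(q[:,:2]-c0); M=np.c_[b,np.ones(len(q))]; print("disc plane",np.linalg.lstsq(M,q[:,2],rcond=None)[0].round(4))
E
```

```text
-75 gold r from 0.022 to 0.032
-59 gold r from 0.023 to 0.032
-45 gold r from 0.021 to 0.0315
-29 gold r from 0.0215 to 0.032
-14 gold r from 0.021 to 0.035
0 gold r from 0.0215 to 0.0345
14 gold r from 0.021 to 0.0315
29 gold r from 0.022 to 0.0335
45 gold r from 0.022 to 0.033
59 gold r from 0.021 to 0.035
75 gold r from 0.0205 to 0.0335
foot [ 0.59420296 -0.19221601]
disc [ 0.59385455 -0.19128022] 0.05100001575135906
disc plane [0.003  0.0233 0.0512]
```

Centred within about 1 mm and level. Now I press.

```bash
python3 -m pendant '[{"tx":0,"ty":0,"tz":0.015,"ax":0,"ay":0,"az":0,"fingers":0},{"tx":0,"ty":0,"tz":0.03,"ax":0,"ay":0,"az":0,"fingers":0},{"tx":0,"ty":0,"tz":0.045,"ax":0,"ay":0,"az":0,"fingers":0},{"tx":0,"ty":0,"tz":0.06,"ax":0,"ay":0,"az":0,"fingers":0}]'
python3 -m pendant '[{"tx":0,"ty":0,"tz":0.015,"ax":0,"ay":0,"az":0,"fingers":0},{"tx":0,"ty":0,"tz":0.03,"ax":0,"ay":0,"az":0,"fingers":0},{"tx":0,"ty":0,"tz":0.045,"ax":0,"ay":0,"az":0,"fingers":0},{"tx":0,"ty":0,"tz":0.06,"ax":0,"ay":0,"az":0,"fingers":0}]'
python3 -m pendant '[{"tx":0,"ty":0,"tz":0.01,"ax":0,"ay":0,"az":0,"fingers":0},{"tx":0,"ty":0,"tz":0.02,"ax":0,"ay":0,"az":0,"fingers":0},{"tx":0,"ty":0,"tz":0.03,"ax":0,"ay":0,"az":0,"fingers":0}]'
python3 -c "
from h import *
o=ctrl.observe();print(o['wrist_torque'].round(3),o['orientation'])"
```

```text
time: 8.78
tcp_pos: [0.5934, -0.1942, 0.1066]
orientation: [-3.141, 0.001, -3.14]
wrist_force: [-1.0, 0.5, 7.8]
grip_width: 0.028
finger_force: 60.0
time: 9.28
tcp_pos: [0.5933, -0.1942, 0.1003]
orientation: [-3.141, 0.0, -3.14]
wrist_force: [-0.8, 0.4, 2.9]
grip_width: 0.0276
finger_force: 59.9
time: 9.65
tcp_pos: [0.5931, -0.1941, 0.0971]
orientation: [-3.142, -0.0, -3.14]
wrist_force: [0.6, -1.6, 2.5]
grip_width: 0.0276
finger_force: 59.8
[-0.101 -0.035 -0.03 ] [-3.14158776e+00 -7.39283056e-05 -3.14024808e+00]
```

```bash
python3 -m pendant '[{"tx":0,"ty":0,"tz":0.01,"ax":0,"ay":0,"az":0,"fingers":0},{"tx":0,"ty":0,"tz":0.015,"ax":0,"ay":0,"az":0,"fingers":0},{"tx":0,"ty":0,"tz":0.02,"ax":0,"ay":0,"az":0,"fingers":0},{"tx":0,"ty":0,"tz":0.025,"ax":0,"ay":0,"az":0,"fingers":0},{"tx":0,"ty":0,"tz":0.03,"ax":0,"ay":0,"az":0,"fingers":0}]'
python3 -m pendant '[{"tx":0,"ty":0,"tz":0.005,"ax":0,"ay":0,"az":0,"fingers":0},{"tx":0,"ty":0,"tz":0.005,"ax":0,"ay":0,"az":0,"fingers":0}]'
```

```text
time: 10.28
tcp_pos: [0.5932, -0.1941, 0.0942]
orientation: [3.142, -0.0, -3.14]
wrist_force: [-0.0, -0.5, 1.7]
grip_width: 0.0279
finger_force: 59.6
time: 10.52
tcp_pos: [0.5932, -0.1941, 0.0938]
orientation: [3.142, 0.0, -3.14]
wrist_force: [-0.2, -1.2, 1.2]
grip_width: 0.0281
finger_force: 59.6
```

```bash
python3 -m pendant '[{"tx":0,"ty":0,"tz":0.005,"ax":0,"ay":0,"az":0,"fingers":0},{"tx":0,"ty":0,"tz":0.005,"ax":0,"ay":0,"az":0,"fingers":0}]'
python3 -m pendant '[{"tx":0,"ty":0,"tz":0.005,"ax":0,"ay":0,"az":0,"fingers":0},{"tx":0,"ty":0,"tz":0.005,"ax":0,"ay":0,"az":0,"fingers":0}]'
```

```text
time: 10.78
tcp_pos: [0.5932, -0.1941, 0.0933]
orientation: [-3.142, 0.0, -3.14]
wrist_force: [-0.6, 0.4, 2.4]
grip_width: 0.0277
finger_force: 59.6
time: 11.02
tcp_pos: [0.5932, -0.1941, 0.0928]
orientation: [3.142, -0.0, -3.14]
wrist_force: [-0.0, -0.9, 2.3]
grip_width: 0.0279
finger_force: 59.6
```

```bash
python3 -m pendant '[{"tx":0,"ty":0,"tz":0.005,"ax":0,"ay":0,"az":0,"fingers":0},{"tx":0,"ty":0,"tz":0.005,"ax":0,"ay":0,"az":0,"fingers":0}]'
python3 -m pendant '[{"tx":0,"ty":0,"tz":0.005,"ax":0,"ay":0,"az":0,"fingers":0},{"tx":0,"ty":0,"tz":0.005,"ax":0,"ay":0,"az":0,"fingers":0}]'
```

```text
time: 11.28
tcp_pos: [0.5932, -0.1941, 0.0922]
orientation: [-3.142, -0.0, -3.14]
wrist_force: [-0.2, -1.0, 3.2]
grip_width: 0.0277
finger_force: 59.6
time: 11.52
tcp_pos: [0.5932, -0.1941, 0.0918]
orientation: [-3.142, 0.0, -3.14]
wrist_force: [0.4, 0.6, 3.3]
grip_width: 0.0278
finger_force: 59.6
```

```bash
python3 -m pendant '[{"tx":0,"ty":0,"tz":0.005,"ax":0,"ay":0,"az":0,"fingers":0},{"tx":0,"ty":0,"tz":0.005,"ax":0,"ay":0,"az":0,"fingers":0}]'
python3 -m pendant '[{"tx":0,"ty":0,"tz":0.005,"ax":0,"ay":0,"az":0,"fingers":0},{"tx":0,"ty":0,"tz":0.005,"ax":0,"ay":0,"az":0,"fingers":0}]'
```

```text
time: 11.78
tcp_pos: [0.5933, -0.1941, 0.0915]
orientation: [-3.141, 0.0, -3.14]
wrist_force: [-0.1, 0.4, 6.8]
grip_width: 0.0277
finger_force: 60.0
time: 12.02
tcp_pos: [0.5934, -0.1941, 0.0913]
orientation: [-3.141, 0.001, -3.14]
wrist_force: [-1.0, 1.2, 11.7]
grip_width: 0.0278
finger_force: 60.4
```

```bash
python3 -m pendant '[{"tx":0,"ty":0,"tz":0.004,"ax":0,"ay":0,"az":0,"fingers":0},{"tx":0,"ty":0,"tz":0.004,"ax":0,"ay":0,"az":0,"fingers":0},{"tx":0,"ty":0,"tz":0.004,"ax":0,"ay":0,"az":0,"fingers":0}]'
```

```text
time: 12.4
tcp_pos: [0.5935, -0.1941, 0.0911]
orientation: [-3.141, 0.001, -3.14]
wrist_force: [-1.5, 1.6, 14.0]
grip_width: 0.028
finger_force: 60.7
```

```bash
python3 -m pendant '[{"tx":0,"ty":0,"tz":0.002,"ax":0,"ay":0,"az":0,"fingers":0},{"tx":0,"ty":0,"tz":0.002,"ax":0,"ay":0,"az":0,"fingers":0},{"tx":0,"ty":0,"tz":0.002,"ax":0,"ay":0,"az":0,"fingers":0},{"tx":0,"ty":0,"tz":0.002,"ax":0,"ay":0,"az":0,"fingers":0}]'
python3 -m pendant '[{"tx":0,"ty":0,"tz":0,"ax":0,"ay":0,"az":0,"fingers":0},{"tx":0,"ty":0,"tz":0,"ax":0,"ay":0,"az":0,"fingers":0},{"tx":0,"ty":0,"tz":0,"ax":0,"ay":0,"az":0,"fingers":0},{"tx":0,"ty":0,"tz":0,"ax":0,"ay":0,"az":0,"fingers":0}]'
```

```text
time: 12.9
tcp_pos: [0.5935, -0.1941, 0.0911]
orientation: [-3.141, 0.001, -3.14]
wrist_force: [-2.7, 2.4, 16.1]
grip_width: 0.0279
finger_force: 60.7
time: 13.4
tcp_pos: [0.5935, -0.1941, 0.0911]
orientation: [-3.141, 0.001, -3.14]
wrist_force: [-2.1, 1.9, 14.9]
grip_width: 0.0277
finger_force: 60.7
```

```bash
python3 -m pendant '[{"tx":0,"ty":0,"tz":0.001,"ax":0,"ay":0,"az":0,"fingers":0},{"tx":0,"ty":0,"tz":0.001,"ax":0,"ay":0,"az":0,"fingers":0},{"tx":0,"ty":0,"tz":0.001,"ax":0,"ay":0,"az":0,"fingers":0},{"tx":0,"ty":0,"tz":0.001,"ax":0,"ay":0,"az":0,"fingers":0},{"tx":0,"ty":0,"tz":0.001,"ax":0,"ay":0,"az":0,"fingers":0},{"tx":0,"ty":0,"tz":0.001,"ax":0,"ay":0,"az":0,"fingers":0},{"tx":0,"ty":0,"tz":0.001,"ax":0,"ay":0,"az":0,"fingers":0},{"tx":0,"ty":0,"tz":0.001,"ax":0,"ay":0,"az":0,"fingers":0}]'
python3 -m pendant '[{"tx":0,"ty":0,"tz":0,"ax":0,"ay":0,"az":0,"fingers":0},{"tx":0,"ty":0,"tz":0,"ax":0,"ay":0,"az":0,"fingers":0},{"tx":0,"ty":0,"tz":0,"ax":0,"ay":0,"az":0,"fingers":0},{"tx":0,"ty":0,"tz":0,"ax":0,"ay":0,"az":0,"fingers":0},{"tx":0,"ty":0,"tz":0,"ax":0,"ay":0,"az":0,"fingers":0},{"tx":0,"ty":0,"tz":0,"ax":0,"ay":0,"az":0,"fingers":0}]'
python3 -c "
from h import *
o=ctrl.observe();print(o['wrist_force'],o['wrist_torque'].round(3),o['tcp_pos'])"
```

```text
time: 14.4
tcp_pos: [0.5936, -0.1941, 0.0911]
orientation: [-3.141, 0.001, -3.14]
wrist_force: [-3.1, 2.4, 18.0]
grip_width: 0.0278
finger_force: 60.8
time: 15.15
tcp_pos: [0.5935, -0.1941, 0.091]
orientation: [-3.141, 0.001, -3.14]
wrist_force: [-2.1, 2.2, 18.0]
grip_width: 0.0276
finger_force: 60.8
[-2.06176102  2.19377934 18.01288965] [0.317 0.505 0.011] [ 0.59354044 -0.19410021  0.09103432]
```

```bash
python3 -m pendant '[{"tx":0,"ty":0,"tz":-0.02,"ax":0,"ay":0,"az":0,"fingers":0},{"tx":0,"ty":0,"tz":-0.04,"ax":0,"ay":0,"az":0,"fingers":0},{"tx":0,"ty":0,"tz":-0.1,"ax":0,"ay":0,"az":0,"fingers":0},{"tx":0,"ty":0,"tz":-0.3,"ax":0,"ay":0,"az":0,"fingers":0},{"tx":0,"ty":0,"tz":-0.55,"ax":0,"ay":0,"az":0,"fingers":0},{"tx":0,"ty":0,"tz":-0.7,"ax":0,"ay":0,"az":0,"fingers":0},{"tx":0,"ty":0,"tz":-0.7,"ax":0,"ay":0,"az":0,"fingers":0}]'
python3 - <<'E'
from h import *
f=ctrl.grab_frame("side"); np.savez("after.npz",**f); cv2.imwrite("pics/after.png",cv2.resize(f["pixels"][160:275,300:420,::-1],None,fx=5,fy=5,interpolation=cv2.INTER_CUBIC))
C=f["pixels"].astype(int); w=cloud(f); m=(C[...,0]>C[...,2]*1.7)&(C[...,0]>90)&(np.hypot(w[...,0]-.594,w[...,1]+.192)<.027)&(w[...,2]<.06)&(w[...,2]>.02)
q=w[m]; M=np.c_[q[:,0]-.594,q[:,1]+.192,np.ones(len(q))]; print(m.sum(),np.median(q[:,2]),np.linalg.lstsq(M,q[:,2],rcond=None)[0].round(4))
o=ctrl.observe();print(o['wrist_force'],o['tcp_pos'])
E
```

```text
time: 16.02
tcp_pos: [0.5935, -0.1942, 0.1608]
orientation: [-3.141, 0.001, -3.14]
wrist_force: [-1.1, -0.3, -3.1]
grip_width: 0.0279
finger_force: 59.2
159 0.03459935734998465 [ 0.0073 -0.0034  0.0346]
[ 0.67988972  1.24485124 -2.13255454] [ 0.59306568 -0.19406789  0.15989334]
```

View pics/after.png

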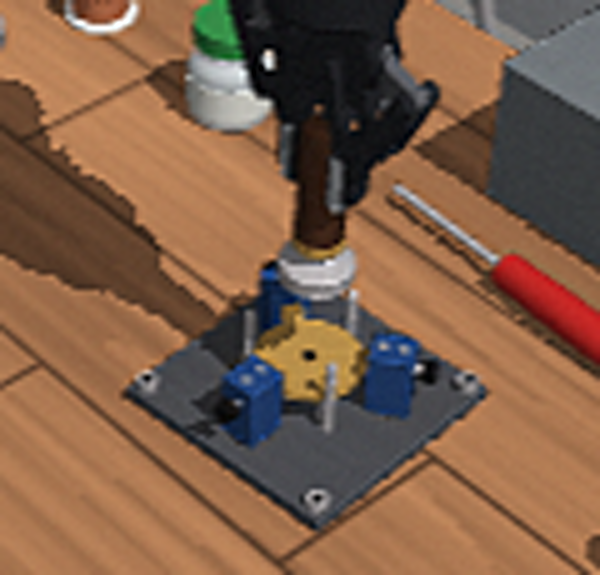

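The disc (dot at (310,355)) is level, its top at 34.6 mm, held under the catches. Back to the stand.

```bash
python3 -m pendant '[{"tx":0.02,"ty":0.15,"tz":0,"ax":0,"ay":0,"az":0,"fingers":0},{"tx":0.07,"ty":0.4,"tz":0,"ax":0,"ay":0,"az":0,"fingers":0},{"tx":0.1,"ty":0.7,"tz":0,"ax":0,"ay":0,"az":0,"fingers":0},{"tx":0.133,"ty":0.975,"tz":0,"ax":0,"ay":0,"az":0,"fingers":0}]'
python3 -m pendant '[{"tx":0.04,"ty":0.3,"tz":0,"ax":0,"ay":0,"az":0,"fingers":0},{"tx":0.09,"ty":0.65,"tz":0,"ax":0,"ay":0,"az":0,"fingers":0},{"tx":0.133,"ty":0.975,"tz":0,"ax":0,"ay":0,"az":0,"fingers":0}]'
python3 -m pendant '[{"tx":0.04,"ty":0.3,"tz":0,"ax":0,"ay":0,"az":0,"fingers":0},{"tx":0.09,"ty":0.65,"tz":0,"ax":0,"ay":0,"az":0,"fingers":0},{"tx":0.133,"ty":0.975,"tz":0,"ax":0,"ay":0,"az":0,"fingers":0}]'
python3 -m pendant '[{"tx":0.04,"ty":0.3,"tz":0,"ax":0,"ay":0,"az":0,"fingers":0},{"tx":0.09,"ty":0.6,"tz":0,"ax":0,"ay":0,"az":0,"fingers":0},{"tx":0.12,"ty":0.85,"tz":0,"ax":0,"ay":0,"az":0,"fingers":0},{"tx":0.133,"ty":0.975,"tz":0,"ax":0,"ay":0,"az":0,"fingers":0},{"tx":0.133,"ty":0.975,"tz":0,"ax":0,"ay":0,"az":0,"fingers":0},{"tx":0.133,"ty":0.975,"tz":0,"ax":0,"ay":0,"az":0,"fingers":0}]'
```

```text
time: 16.58
tcp_pos: [0.5787, -0.0939, 0.1596]
orientation: [3.141, -0.001, -3.14]
wrist_force: [0.5, 0.5, -2.1]
grip_width: 0.028
finger_force: 59.3
time: 16.95
tcp_pos: [0.5649, 0.0036, 0.1597]
orientation: [3.141, -0.001, -3.139]
wrist_force: [-0.4, -0.1, -1.5]
grip_width: 0.0276
finger_force: 59.3
time: 17.32
tcp_pos: [0.5512, 0.1008, 0.1597]
orientation: [3.141, -0.001, -3.139]
wrist_force: [-0.5, 0.1, -2.4]
grip_width: 0.0278
finger_force: 59.3
time: 18.08
tcp_pos: [0.5393, 0.1953, 0.16]
orientation: [-3.141, -0.0, -3.14]
wrist_force: [0.0, -0.3, -2.3]
grip_width: 0.0282
finger_force: 59.1
```

```bash
python3 -m pendant '[{"tx":-0.01,"ty":0,"tz":0.2,"ax":0,"ay":0,"az":0,"fingers":0},{"tx":-0.01,"ty":0,"tz":0.5,"ax":0,"ay":0,"az":0,"fingers":0},{"tx":-0.01,"ty":0,"tz":0.7,"ax":0,"ay":0,"az":0,"fingers":0},{"tx":-0.01,"ty":0,"tz":0.76,"ax":0,"ay":0,"az":0,"fingers":0},{"tx":-0.01,"ty":0,"tz":0.79,"ax":0,"ay":0,"az":0,"fingers":0},{"tx":-0.01,"ty":0,"tz":0.82,"ax":0,"ay":0,"az":0,"fingers":0},{"tx":-0.01,"ty":0,"tz":0.85,"ax":0,"ay":0,"az":0,"fingers":0},{"tx":-0.01,"ty":0,"tz":0.85,"ax":0,"ay":0,"az":0,"fingers":0}]'
python3 -m pendant '[{"tx":0,"ty":0,"tz":0.01,"ax":0,"ay":0,"az":0,"fingers":0},{"tx":0,"ty":0,"tz":0.02,"ax":0,"ay":0,"az":0,"fingers":0},{"tx":0,"ty":0,"tz":0.02,"ax":0,"ay":0,"az":0,"fingers":0}]'
```

```text
time: 19.08
tcp_pos: [0.5404, 0.1959, 0.0752]
orientation: [3.142, 0.0, -3.14]
wrist_force: [-0.9, 0.8, -3.1]
grip_width: 0.0278
finger_force: 59.2
time: 19.45
tcp_pos: [0.5404, 0.1958, 0.073]
orientation: [-3.142, -0.0, -3.14]
wrist_force: [-0.8, 0.4, -2.7]
grip_width: 0.0278
finger_force: 59.2
```

```bash
python3 -m pendant '[{"tx":0,"ty":0,"tz":0.007,"ax":0,"ay":0,"az":0,"fingers":0},{"tx":0,"ty":0,"tz":0.014,"ax":0,"ay":0,"az":0,"fingers":0},{"tx":0,"ty":0,"tz":0.014,"ax":0,"ay":0,"az":0,"fingers":0}]'
```

```text
time: 19.82
tcp_pos: [0.5405, 0.1958, 0.0718]
orientation: [3.142, 0.0, -3.14]
wrist_force: [0.5, 0.3, -0.9]
grip_width: 0.0281
finger_force: 59.8
```

```bash
python3 -m pendant '[{"tx":0,"ty":0,"tz":0.003,"ax":0,"ay":0,"az":0,"fingers":0},{"tx":0,"ty":0,"tz":0.003,"ax":0,"ay":0,"az":0,"fingers":0}]'
python3 -m pendant '[{"tx":0,"ty":0,"tz":0,"ax":0,"ay":0,"az":0,"fingers":40},{"tx":0,"ty":0,"tz":0,"ax":0,"ay":0,"az":0,"fingers":60},{"tx":0,"ty":0,"tz":0,"ax":0,"ay":0,"az":0,"fingers":100},{"tx":0,"ty":0,"tz":0,"ax":0,"ay":0,"az":0,"fingers":100},{"tx":0,"ty":0,"tz":0,"ax":0,"ay":0,"az":0,"fingers":100},{"tx":0,"ty":0,"tz":0,"ax":0,"ay":0,"az":0,"fingers":100},{"tx":0,"ty":0,"tz":0,"ax":0,"ay":0,"az":0,"fingers":100}]'
python3 -m pendant '[{"tx":0,"ty":0,"tz":-0.2,"ax":0,"ay":0,"az":0,"fingers":100},{"tx":0,"ty":0,"tz":-0.6,"ax":0,"ay":0,"az":0,"fingers":100},{"tx":0,"ty":0,"tz":-1,"ax":0,"ay":0,"az":0,"fingers":100},{"tx":0,"ty":0,"tz":-1,"ax":0,"ay":0,"az":0,"fingers":100}]'
python3 -m pendant '[{"tx":0.3,"ty":0.3,"tz":-0.3,"ax":0,"ay":0,"az":0,"fingers":100},{"tx":0.7,"ty":0.6,"tz":-0.5,"ax":0,"ay":0,"az":0,"fingers":100},{"tx":0.9,"ty":0.9,"tz":-0.5,"ax":0,"ay":0,"az":0,"fingers":100},{"tx":0.9,"ty":0.9,"tz":-0.5,"ax":0,"ay":0,"az":0,"fingers":100},{"tx":0.9,"ty":0.9,"tz":-0.5,"ax":0,"ay":0,"az":0,"fingers":100}]'
python3 - <<'E'
from h import *
f=ctrl.grab_frame("side"); cv2.imwrite("pics/end.png",cv2.resize(f["pixels"][120:270,180:440,::-1],None,fx=3,fy=3,interpolation=cv2.INTER_CUBIC))
w=cloud(f);P=w[145:200,245:295].reshape(-1,3);m=(P[:,2]>.1145)&(P[:,2]<.125)&(np.hypot(P[:,0]-.54,P[:,1]-.196)<.03);print(m.sum(),P[m].mean(0).round(4))
E
```

```text
time: 20.08
tcp_pos: [0.5406, 0.1959, 0.0717]
orientation: [3.141, 0.0, -3.14]
wrist_force: [0.7, 0.4, 4.9]
grip_width: 0.0276
finger_force: 60.0
time: 20.95
tcp_pos: [0.5405, 0.1958, 0.0714]
orientation: [-3.142, -0.0, -3.14]
wrist_force: [-1.1, 0.0, -0.8]
grip_width: 0.0852
finger_force: 0.0
time: 21.45
tcp_pos: [0.542, 0.1962, 0.1743]
orientation: [3.14, 0.005, -3.14]
wrist_force: [0.3, -0.1, -0.8]
grip_width: 0.0854
finger_force: 0.0
time: 22.08
tcp_pos: [0.4503, 0.2854, 0.2207]
orientation: [-3.141, -0.001, -3.14]
wrist_force: [-0.0, -0.3, 0.4]
grip_width: 0.0857
finger_force: 0.0
30 [0.5387 0.1949 0.1169]
```

View pics/end.png

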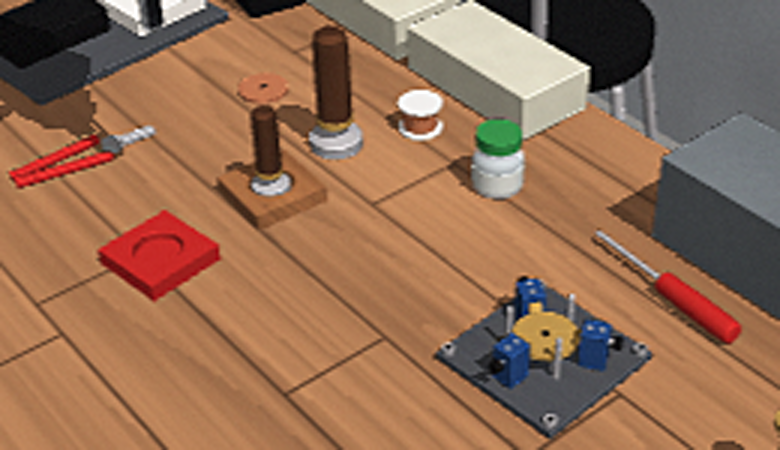

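The tamper stands upright in the wooden stand at (268,150), its top at the same height as at the start. The disc is latched at (545,335), and nothing else has moved.

```bash
python3 -c "
from cell import ctrl
print(ctrl.hand_in())"
```

```text
the job is handed in; nothing more can be done
None
```

The job is done and handed in: the disc was pressed to its stops and held at roughly 15 to 21 N for over a second, sits level at 34.6 mm under the three catches, and the tamper is back upright in its wooden stand.

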